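Refit the control knob of a hotplate stirrer

TASK

The right-hand control knob of the hotplate stirrer has come off and stands on the bench: put it back on its bare D-shaft, finding by feel or by eye how the shaft's flat lies, and push it until it snaps fully home, without forcing the sprung shaft down to its stop. Only then turn it so that its pointer is at the one long mark on the control deck, and let go. Leave the other things on the bench and the beaker on the plate where they are.

Things in the scene. Friction and masses are not known exactly. Their poses are not given: they have to be found in the camera images.
- hotplate: fixed white stirrer, 280 (x) by 200 (y) mm. Control deck: the 95 mm at its -x end, 60 mm above the bench; the heating plate behind is 103 mm high. Left on the deck (+y) a like knob is already fitted, its axis 90 mm from the bare shaft. Origin under its centre; x points from deck to plate, z up
- spindle_seat (a point): centre of the seat round the bare shaft: top of a 20 mm wide steel collar, 72 mm above the bench, 12 mm above the deck. Axes as the hotplate's (they do not turn with the shaft). The knob's underside rests here when home
- carriage (a joint): how far seat and shaft are pressed down on their spring: 0 at rest, growing downward; takes 2 N to start, then 2.8 N more per mm, and rises again when let go. The stop at 0.010 m (30 N) must not be reached: more than 0.0095 m damages the control
- shaft_top (a point): top of the upright steel D-shaft, 18 mm above the seat (90 mm above the bench), axes as the hotplate's. 14 mm thick, top rim chamfered 0.4 mm; one flat, 2.2 mm from its axis. The way the flat faces is not reported: within 0.9 rad either way of the hotplate's +x. See it from above or feel for it. It turns stiffly (0.1 N m, -1.9 to +1.4 rad about z); a light press on its top does not turn it
- shaft_balls (a point): height of two sprung steel balls in the shaft's sides, 6 mm above the seat. An aligned knob slides on easily until its underside is 8 mm above the seat, where they stop it; 10 to 16 N straight down forces it past, and it snaps onto the seat. Seat and shaft dip meanwhile
- long_mark (a point): inner end of the one long black mark on the deck, 26 mm from the shaft's axis, in the direction 1.4 rad clockwise (seen from above) from the hotplate's +x; the other marks are short
- knob_center (a point): loose black knob, upright on the bench left or right of the hotplate: point on its axis, half-way up (17 mm). Round skirt 48 mm across, 6 mm high; on it a bar grip 26 mm wide (y), 42 mm long (x, -22 to +20 mm), up to 34 mm above the underside, plus a nose to +26 mm, white line on top. x to the nose, z up. 40 to 85 g. Grip across the 26 mm, tips 2 mm or more above the skirt
- knob_foot (a point): centre of the knob's underside, axes as the knob's. The D-bore opens here, 21 mm deep, 15.2 mm wide (y), round side at -7.6 mm (x), flat at +2.8 mm, so the shaft's flat and the nose point the same way; no chamfer. It enters when the knob's x is within about 0.15 rad of the way the flat faces; once home it has up to 0.06 rad of play either way
- knob_pointer (a point): tip of the knob's nose, 26 mm from its axis, 17 mm above its underside; axes as the knob's
- bottle_cap: loose fluted black bottle cap, a plain round disc 44 mm across and 22 mm high with no bore: not the knob, but on either side of the hotplate like it. Origin under its centre
- beaker: glass beaker on the heating plate, 68 mm across, 85 mm high. Origin under its centre
- reagent: glass bottle with blue cap on the bench, 72 mm across, 170 mm high. Origin under its centre
- jar: amber jar with white lid on the bench, 68 mm across, 100 mm high. Origin under its centre
- stir_bar: white stirring bar lying on the bench, 9 mm thick, about 45 mm long. Origin under its middle
- dish: small white weighing dish, 52 mm across, 22 mm high. Origin under its centre
- spatula: steel lab spoon lying on the bench, 180 mm long. Origin about its middle
Not all that is in view belongs to the job. What is shaped like the part that bears knob_center but blue is not meant.

How it is judged (in metres and radians):
On the way, in this order (a step that is already met when the one before it is completed fails the run):
1. the knob is snapped fully home on the shaft (z of knob_foot in the frame of spindle_seat between -0.002 and 0.002 m and horizontal distance between knob_foot and spindle_seat below 0.003 m and angle between knob_foot's own z axis and vertical below 0.12 rad), for 0.2 s.
2. the knob's pointer is at the long mark (all of step 1 and horizontal distance between knob_pointer and long_mark below 0.005 m), for 0.2 s.
At the end, for the whole second after the job is handed in: The knob sits on the shaft, its underside within 2 mm of the seat in height and within 3 mm of its axis, upright within 0.12 rad, and its pointer tip is within 5 mm (seen from above) of the inner end of the long mark; the knob is released (all of step 2); the robot touches nothing.
It fails at once if the sprung shaft is forced down to its stop (more than 9.5 mm, about 29 N) (value of joint carriage above 0.0095 m).
It fails at once if another thing on the bench or the plate is moved more than 30 mm (distance of any of bottle_cap, beaker, reagent, jar, stir_bar, dish, spatula from where it was at the start of the episode above 0.03 m).
It also fails if it takes over 64 s, if anything falls off the work surface, if the arm or the gripper's body presses on something with over 40 N, if the wrist force passes 120 N, or if a joint passes its speed limit or range.

ROBOT

A 6-joint arm with a two-finger parallel gripper is mounted at the origin on the work surface. World frame = base frame: x ahead of the robot, y to its left, z up, the work surface at z = 0. Lengths are in m, angles in degrees, forces in N, time in s.
With the tool pointing down it reaches from about 0.3 to 0.75 m from the base axis. Payload 8.5 kg.
Tool frame: the origin (TCP) lies at the very end of the fingers, on their centre line; the grasp point (between the pads) lies 19 mm behind it (grip_depth is the distance from the TCP to the grasp point, in m); z points along the fingers, y is the direction in which the jaws open and shut (so a half turn about z gives the same grasp; the last joint's range is limited). The gripper opens to 85 mm and grips with 20 to 120 N. Pads are 22 mm wide; open, the fingers measure 114 mm over their backs; the gripper's body (76 mm by 85 mm) begins 54 mm behind the grasp point. The pads swing forward as they close: fully open they stand 13 mm farther back than shut.
Start: joints at [-87.164, 21.807, 74.336, -0, 83.858, -12.336], TCP at [0.144, -0.531, 0.231] pointing down, gripper open.
Joint ranges: [-178.18, 178.18], [-50.72, 133.34], [12.68, 142.11], [-81.47, 261.47], [9.98, 163.14], [-165.26, 165.26]. Speed limits (degrees/s): [136.94, 136.94, 180, 180, 180, 180].

INTERFACE

Orientations are given as a 3x3 rotation matrix whose columns are the frame's x, y, z axes.
In Python, from rig import observe, get_image, close_job, silhouettes, grip_depth gives the robot as it stands. The module is installed in compiled form; this text tells all that it offers.
- The arm moves only by the shell command python3 -m crank 'ROWS' [FORCE]. ROWS is a JSON object of lists of equal length, an entry for each row: "slide": the shift along the tool's x, y, z in m, a list of three; "roll": the turn about the tool's z in rad; "grip": the finger opening in m, from 0 to 0.0854. A call has exactly 8 rows; each row is the pose to reach, as a shift and turn from the pose commanded when the call began, along the tool's axes at that moment; what a row does not reach only later rows make up. A row lasts 1/10 s, in which the tool goes at most 50 mm and 8.59 degrees, less where a joint would pass 70% of its speed; a pose out of reach is approached as far as the arm can. A call with a gripper value outside its range is refused whole. The fingers move at their own pace and stop on an object; FORCE is the grip in N (left out, the last holds). Time passes only in rows, so rows that repeat a pose let the fingers close, or fill a call up. It gives the time, the measured TCP pose, the force and the opening at its end, in the units of the state.
- observe(): the state, without advancing time (a new reading comes with each control period).
- get_image(name): name is "scene" or "top" or "wrist"; returns a dict with "frame" (400x640x3 uint8, red, green, blue), "fx", "fy", "cx", "cy" (pixels), "D" ([k1, k2, p1, p2, k3] as OpenCV has them; the pictures are not rectified), "xyz" and "rotation" of the camera in the world. Camera axes: x right, y down, z forward; pixel columns grow to the right and rows downward; lengths in m; the calibration is good to about 2 mm. A picture is of the moment at which its call begins. There is no depth.
- close_job(): hands the job in, once; it reports no verdict.
Trained networks look in a picture, given as the dict that the camera call returned (one of the last four; its "shot" number tells which), for a name from the list of things; names that differ only in an ending like _2 or _b are one class to them, and where a whole thing is asked for, a point or a joint stands for the part that bears it (a point fixed in the world has none). Each returns a list of dicts, best first, with "confidence" (0 to 1); they miss things now and then, are a little off and sometimes report something else, mostly with a low value. They report only what shows in the picture. A call takes as long as a camera call. They do not tell look-alikes from the thing itself.
- silhouettes(target, picture): "pixels" (400x640 bool, what is visible of it) and "box" ([centre column, centre row, width, height] in pixels, round what is visible of it).
The state is a dict: "time_s": time; "q": joint angles; "qvel": joint speeds; "joint_efforts": joint torques, N m; "position": TCP position; "tool_rot": TCP orientation; "ft_force": force on the tool from outside, world axes, zero at the start; "wrist_torque": the same for the moment, N m; "grip_width": finger opening in m.
Only numpy, scipy, OpenCV 4.12 (cv2) and the standard library are available. Lean on these libraries where they do the work, as an engineer would, in place of code of your own. Each camera call takes 0.05 s, during which the arm holds its last target.

## Working session

There is one attempt and no reset: what is moved stays moved. The work goes in short steps, Python scripts to look and compute and a shell command to move; the robot and the scene stay as the last step left them, time stands still between calls to the robot, and variables do not carry over. Pictures are saved under pics/ and viewed, and the job is handed in when it is done.

```bash
mkdir -p pics; ls; cat > h.py <<'E'
import numpy as np, cv2
from rig import *
def K(p): return np.array([[p['fx'],0,p['cx']],[0,p['fy'],p['cy']],[0,0,1.]])
def pix2plane(p,uv,z):
    uv=np.array(uv,float).reshape(-1,1,2)
    n=cv2.undistortPoints(uv,K(p),np.array(p['D'],float)).reshape(-1,2)
    R=np.array(p['rotation']);t=np.array(p['xyz'])
    d=np.c_[n,np.ones(len(n))]@R.T
    return t+d*((z-t[2])/d[:,2])[:,None]
def proj(p,X):
    R=np.array(p['rotation']);t=np.array(p['xyz'],float)
    rv=cv2.Rodrigues(R.T)[0]
    return cv2.projectPoints(np.array(X,float).reshape(-1,1,3),rv,-R.T@t,K(p),np.array(p['D'],float))[0].reshape(-1,2)
def save(p,n,crop=None,s=1):
    f=p['frame'][:,:,::-1]
    if crop: f=f[crop[1]:crop[3],crop[0]:crop[2]]
    if s!=1: f=cv2.resize(f,None,fx=s,fy=s,interpolation=cv2.INTER_CUBIC)
    cv2.imwrite('pics/'+n,f)
E
python3 - <<'E'
from h import *
for n in ["scene","top","wrist"]:
    p=get_image(n); save(p,n+'1.png'); print(n,np.round(p['xyz'],3),np.round(p['rotation'],2).tolist(),p['fx'])
    for t in ['knob_center','hotplate','bottle_cap','beaker']:
        print(t,[(round(d['confidence'],2),np.round(d['box']).tolist()) for d in silhouettes(t,p)])
o=observe();print(o['time_s'],o['position'],o['tool_rot'],o['ft_force'],grip_depth)
E
```

```text
pics
scene [1.171 0.018 0.773] [[-0.12, 0.73, -0.67], [0.99, 0.1, -0.07], [0.01, -0.68, -0.74]] 384.1372981140846
knob_center [(0.94, [483.0, 235.0, 25.0, 21.0]), (0.84, [452.0, 215.0, 17.0, 22.0]), (0.82, [444.0, 195.0, 21.0, 23.0]), (0.57, [427.0, 232.0, 21.0, 17.0])]
hotplate [(0.89, [345.0, 264.0, 99.0, 123.0]), (0.66, [450.0, 215.0, 21.0, 21.0])]
bottle_cap [(0.47, [232.0, 186.0, 13.0, 20.0]), (0.42, [344.0, 264.0, 98.0, 122.0])]
beaker [(0.55, [344.0, 256.0, 37.0, 52.0])]
top [ 0.41  -0.063  1.055] [[-0.02, -0.98, 0.17], [-1.0, 0.03, 0.03], [-0.03, -0.17, -0.98]] 412.9423134798516
knob_center [(0.83, [217.0, 215.0, 22.0, 21.0]), (0.62, [164.0, 217.0, 18.0, 19.0]), (0.58, [191.0, 241.0, 18.0, 21.0]), (0.32, [180.0, 149.0, 48.0, 34.0])]
hotplate [(0.56, [291.0, 165.0, 77.0, 114.0]), (0.55, [184.0, 148.0, 44.0, 36.0])]
bottle_cap [(0.77, [424.0, 252.0, 20.0, 20.0])]
beaker [(0.88, [288.0, 124.0, 30.0, 39.0])]
wrist [ 0.214 -0.511  0.373] [[0.26, -0.93, -0.27], [-0.97, -0.25, -0.07], [-0.0, 0.28, -0.96]] 288.02191307518126
knob_center []
hotplate []
bottle_cap []
beaker []
0.75 [ 0.14393016 -0.53081426  0.23134131] [[ 9.65146764e-01  2.61709234e-01  1.67353036e-05]
 [ 2.61709234e-01 -9.65146764e-01 -3.21423963e-05]
 [ 7.74006223e-06  3.54019133e-05 -9.99999999e-01]] [ 0.29614579 -0.33972711  0.51806608] 0.0187
```

View pics/scene1.png

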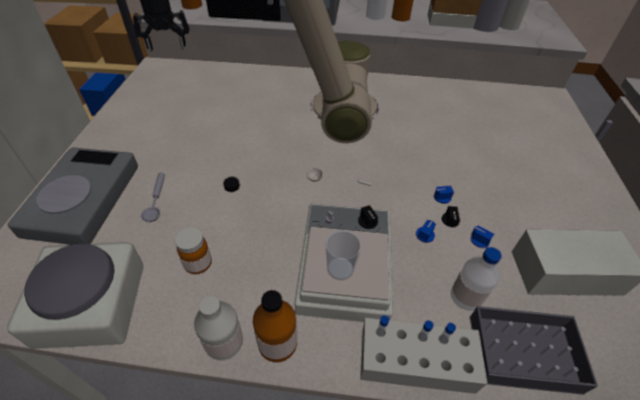

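View pics/top1.png

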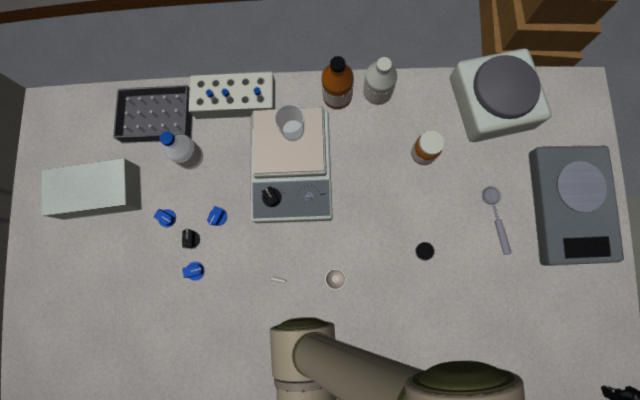

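View pics/wrist1.png

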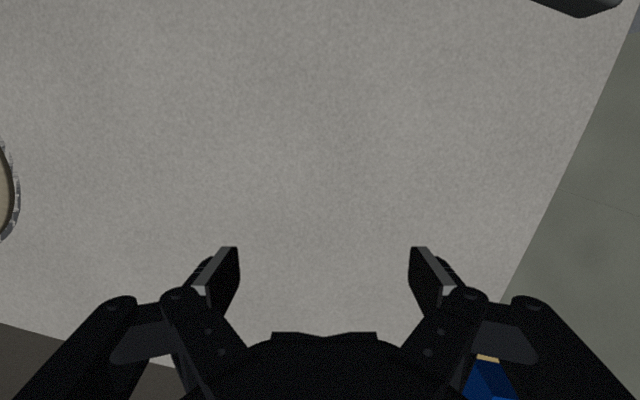

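```bash
python3 - <<'E'
import cv2
f=cv2.imread('pics/top1.png'); cv2.imwrite('pics/top1c.png',cv2.resize(f[130:280,130:350],None,fx=3.5,fy=3.5,interpolation=cv2.INTER_CUBIC))
f=cv2.imread('pics/scene1.png'); cv2.imwrite('pics/scene1c.png',cv2.resize(f[170:330,280:510],None,fx=3.4,fy=3.4,interpolation=cv2.INTER_CUBIC))
E
```

```text
(no output)
```

View pics/top1c.png

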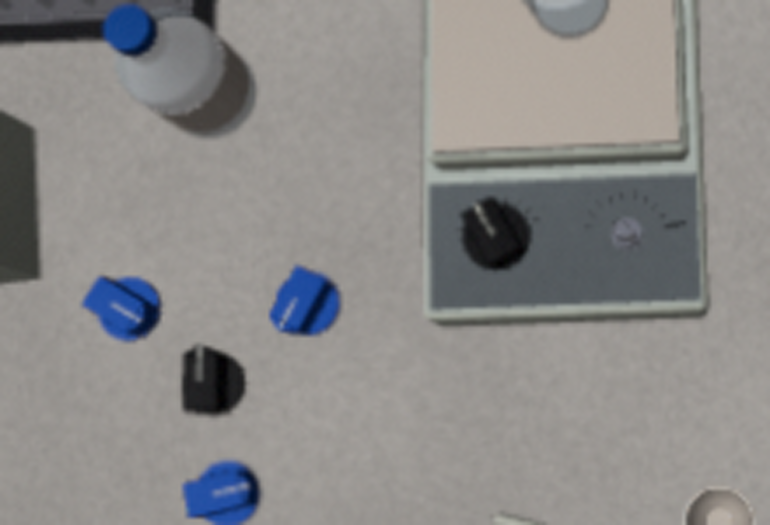

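View pics/scene1c.png

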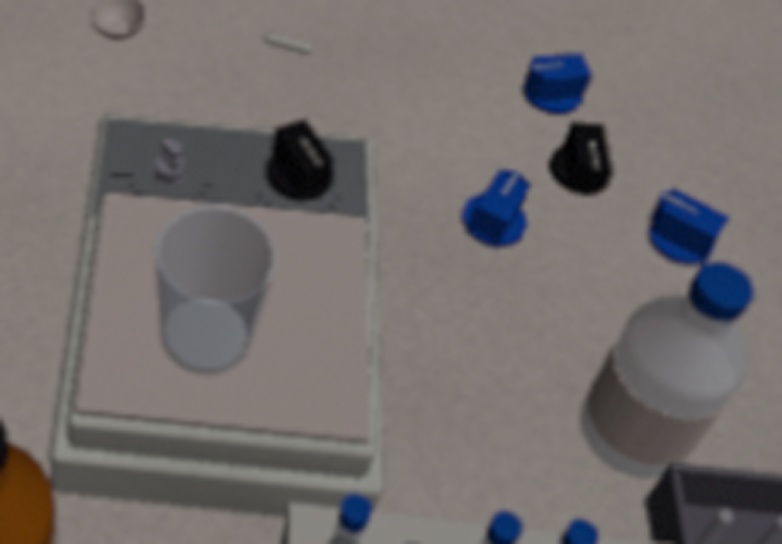

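```bash
python3 - <<'E'
from h import *
p=get_image('top')
print('blk',pix2plane(p,[[190,239]],0.017),pix2plane(p,[[188,230],[187,238]],0.034))
print('shaft',pix2plane(p,[[130+627/3.5,130+231/3.5]],0.09),'fit',pix2plane(p,[[130+492/3.5,130+235/3.5]],0.08))
print('corners',pix2plane(p,[[130+429/3.5,130+310/3.5],[130+703/3.5,130+306/3.5],[130+432/3.5,130+160/3.5],[130+688/3.5,130+150/3.5]],[0.06,0.06,.103,.103]))
print(observe()['q'])
w=get_image('wrist');o=observe();R=o['tool_rot'];R=np.array(R)
print('cam in tool',R.T@(np.array(w['xyz'])-o['position']), (R.T@np.array(w['rotation'])).round(3))
E
```

```text
blk [[0.48705122 0.30647838 0.017     ]] [[0.50862712 0.30629243 0.034     ]
 [0.48844015 0.30830786 0.034     ]]
shaft [[ 0.5777224  -0.00562779  0.09      ]] fit [[0.57922948 0.08812469 0.08      ]]
corners [[ 0.53076478  0.13563285  0.06      ]
 [ 0.52880106 -0.05564936  0.06      ]
 [ 0.62813683  0.12571439  0.103     ]
 [ 0.62983056 -0.04856991  0.103     ]]
[-8.71626405e+01  2.18052535e+01  7.43363390e+01 -7.55857308e-04
  8.38585019e+01 -1.23361903e+01]
cam in tool [ 0.07265008 -0.00032124 -0.14151366] [[-0.    -0.96  -0.282]
 [ 1.    -0.    -0.   ]
 [ 0.    -0.282  0.96 ]]
```

Candidates in the top view: the black loose knob (190,239) is the only one that fits. The blue look-alikes are at (165,217), (217,215) and (193,271), the fitted knob is at (270,197), and the bottle cap is at (424,251). I'll look at the shaft closely first.

```bash
python3 -m crank '{"slide":[[0.038,-0.031,0],[0.077,-0.062,0],[0.115,-0.094,0],[0.154,-0.125,0],[0.192,-0.156,0],[0.23,-0.187,0],[0.269,-0.219,0],[0.307,-0.25,0]],"roll":[0,0,0,0,0,0,0,0],"grip":[0.085,0.085,0.085,0.085,0.085,0.085,0.085,0.085]}'
python3 -m crank '{"slide":[[0.038,-0.031,0],[0.077,-0.062,0.0],[0.115,-0.094,0],[0.15,-0.12,0.0],[0.176,-0.143,0.03],[0.176,-0.143,0.07],[0.176,-0.143,0.11],[0.176,-0.143,0.12]],"roll":[0,0,0,0,0,0,0,0],"grip":[0.085,0.085,0.085,0.085,0.085,0.085,0.085,0.085]}'
python3 - <<'E'
from h import *
w=get_image('wrist'); save(w,'w2.png'); o=observe();print(o['time_s'],o['position'],o['q'])
u=proj(w,[[0.578,-0.006,0.09]])[0];print(u)
u=u.astype(int);save(w,'w2c.png',[max(0,u[0]-90),max(0,u[1]-65),u[0]+90,u[1]+65],4.4);print(u)
E
```

```text
time_s: 1.65
position: [0.3756, -0.2074, 0.2316]
tool_rot: [[0.965, 0.261, 0.001], [0.261, -0.965, -0.001], [0.0, 0.001, -1.0]]
ft_force: [0.8, -0.4, 0.9]
grip_width: 0.0848
time_s: 2.45
position: [0.5055, -0.0243, 0.1081]
tool_rot: [[0.965, 0.262, -0.006], [0.262, -0.965, 0.002], [-0.006, -0.004, -1.0]]
ft_force: [0.4, -0.3, 1.0]
grip_width: 0.0852
2.5 [ 0.50596909 -0.02471849  0.1087274 ] [-1.62078936e+01  2.50861249e+01  9.17587146e+01 -2.05008586e-03
  6.34763847e+01  5.86172365e+01]
[326.76354055 109.78937423]
[326 109]
```

View pics/w2.png

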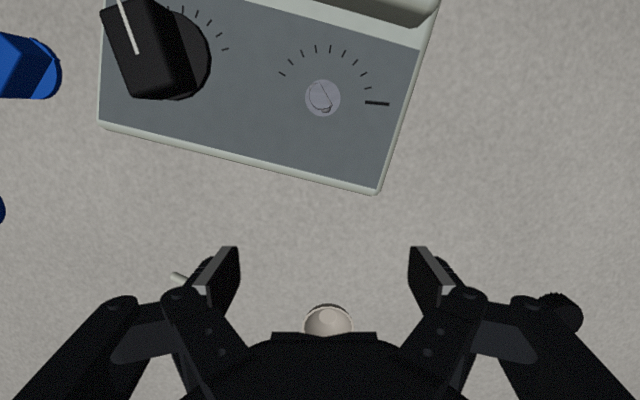

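View pics/w2c.png

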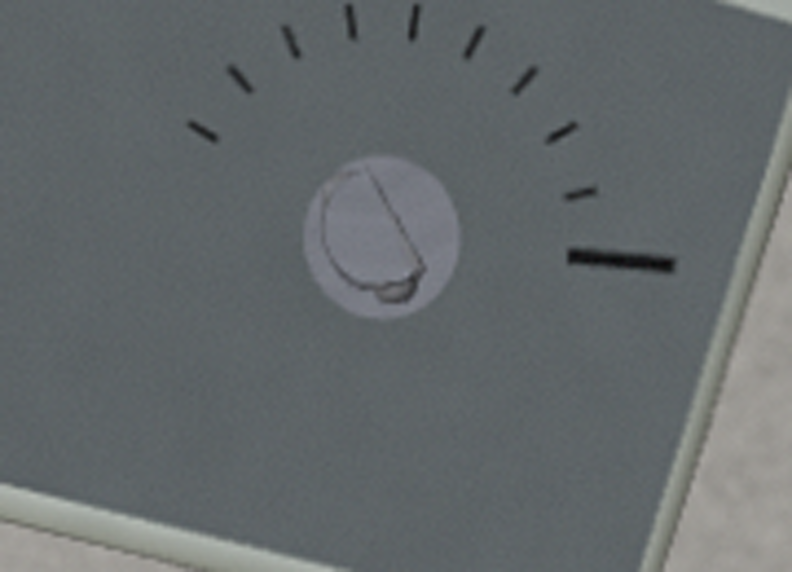

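```bash
python3 - <<'E'
from h import *
w=get_image('wrist')
c=lambda a:np.array(a,float)/4.4-0.5+0.5/4.4+[236,44]
A=pix2plane(w,c([[365,167],[425,268]]),0.09); d=A[1]-A[0]; print(A.round(4)); n=np.array([-d[1],d[0]]); print('flat normal deg',np.degrees(np.arctan2(n[1],n[0])))
# collar ellipse
g=cv2.cvtColor(w['frame'],cv2.COLOR_RGB2LAB).astype(int)
x,y=c([382,237]); sub=g[int(y)-30:int(y)+30,int(x)-30:int(x)+30]
m=(sub[:,:,2]-sub[:,:,1]); print(sub[30,::4].tolist())
red=w['frame'][int(y)-30:int(y)+30,int(x)-30:int(x)+30].astype(int)
mk=((red[:,:,0]>105)).astype(np.uint8)
n_,lab,st,ce=cv2.connectedComponentsWithStats(mk); i=1+np.argmax(st[1:,4]); 
cn,_=cv2.findContours((lab==i).astype(np.uint8),cv2.RETR_EXTERNAL,cv2.CHAIN_APPROX_NONE); k=max(cn,key=cv2.contourArea)
pts=k[:,0]+[int(x)-30,int(y)-30]; P=pix2plane(w,pts,0.072)[:,:2]
(cc,r)=cv2.minEnclosingCircle(P.astype(np.float32)); print('collar',cc,r, cv2.fitEllipse((P*1000).astype(np.float32)))
M=pix2plane(w,c([[568,257],[675,265]]),0.06); print('mark',M, np.degrees(np.arctan2(*(M[1]-M[0])[[1,0]])))
E0=pix2plane(w,[[104,125],[370,192]],0.058); e=E0[0]-E0[1]; print('edge yaw',np.degrees(np.arctan2(e[1],e[0]))-90,E0)
E1=pix2plane(w,[[376,192],[418,50]],0.06); e=E1[1]-E1[0]; print('side yaw',np.degrees(np.arctan2(e[1],e[0])))
E
```

```text
[[ 0.5911  0.0014  0.09  ]
 [ 0.5819 -0.0085  0.09  ]]
flat normal deg -42.803026062562125
[[107, 127, 127], [104, 127, 125], [103, 127, 126], [124, 128, 125], [109, 129, 124], [131, 129, 123], [131, 129, 123], [132, 128, 123], [128, 129, 124], [133, 129, 123], [130, 128, 124], [128, 129, 123], [108, 125, 126], [107, 127, 125], [107, 126, 125]]
collar (0.5840379595756531, -0.0018350303871557117) 0.010454624891281128 ((584.052734375, -1.8629249334335327), (20.128353118896484, 20.321075439453125), 6.923486709594727)
mark [[ 0.58967747 -0.02836316  0.06      ]
 [ 0.59272291 -0.04349058  0.06      ]] -78.61737975712364
edge yaw 0.6217802463133779 [[ 0.53214569  0.13447785  0.058     ]
 [ 0.53414626 -0.04986371  0.058     ]]
side yaw 1.7613019447165952
```

```bash
python3 -m crank '{"slide":[[0,0,-0.03],[0,0,-0.07],[0.01,0,-0.1],[0.04,0,-0.1],[0.07,0.003,-0.1],[0.087,0.003,-0.1],[0.087,0.003,-0.1],[0.087,0.003,-0.1]],"roll":[-0.14,-0.28,-0.43,-0.58,-0.73,-0.88,-1.03,-1.18],"grip":[0.085,0.085,0.085,0.085,0.085,0.085,0.085,0.085]}'
python3 -m crank '{"slide":[[0,0,0],[0,0,0],[0,0,0],[0,0,0],[0,0,0],[0,0,0],[0,0,0],[0,0,0]],"roll":[-0.15,-0.3,-0.45,-0.6,-0.75,-0.9,-1.05,-1.19],"grip":[0.085,0.085,0.085,0.085,0.085,0.085,0.085,0.085]}'
cat > shaft.py <<'E'
from h import *
import sys
def collar(w,gx=0.584,gy=-0.002,thr=105):
    x,y=proj(w,[[gx,gy,0.072]])[0].astype(int)
    y0=max(0,y-30);x0=max(0,x-30)
    f=w['frame'][y0:y+30,x0:x+30,0].astype(int)
    n_,lab,st,ce=cv2.connectedComponentsWithStats((f>thr).astype(np.uint8))
    k0=lab[y-y0-6:y-y0+6,x-x0-6:x-x0+6]; i=np.bincount(k0[k0>0]).argmax()
    cn,_=cv2.findContours((lab==i).astype(np.uint8),cv2.RETR_EXTERNAL,cv2.CHAIN_APPROX_NONE); k=max(cn,key=cv2.contourArea)
    pts=k[:,0]+[x0,y0]; P=pix2plane(w,pts,0.072)[:,:2]
    return cv2.minEnclosingCircle(P.astype(np.float32)), cv2.fitEllipse((P*1000).astype(np.float32))
E
python3 - <<'E'
from shaft import *
w=get_image('wrist'); save(w,'w3.png'); o=observe();print(o['time_s'],o['position'],o['q'],np.degrees(np.arctan2(o['tool_rot'][1][0],o['tool_rot'][0][0])),o['qvel'])
u=proj(w,[[0.584,-0.002,0.072]])[0].astype(int);print(u)
save(w,'w3c.png',[max(0,u[0]-60),max(0,u[1]-45),u[0]+60,u[1]+45],6)
print(collar(w))
E
```

```text
time_s: 3.35
position: [0.5928, -0.0054, 0.2139]
tool_rot: [[0.12, 0.993, 0.004], [0.993, -0.12, -0.001], [-0.0, 0.004, -1.0]]
ft_force: [-0.0, 0.0, -1.1]
grip_width: 0.0852
time_s: 4.15
position: [0.5924, -0.0057, 0.2143]
tool_rot: [[-0.877, 0.481, 0.004], [0.481, 0.877, -0.001], [-0.004, 0.001, -1.0]]
ft_force: [0.7, 0.1, 0.3]
grip_width: 0.0853
4.2 [ 0.59245826 -0.00562869  0.21422421] [-1.19835765e+01  2.66861278e+01  6.91718988e+01  1.53482740e-03
  8.39089958e+01 -7.36424899e+01] 151.65862309066063 [ 0.06469196  0.22580819  0.28935551 -0.23865484 -0.28675424 16.56654237]
[321 177]
(((0.5834820866584778, -0.0011739443289116025), 0.01073562353849411), ((584.1159057617188, -1.713987946510315), (17.644731521606445, 19.76847267150879), 162.94686889648438))
```

View pics/w3c.png

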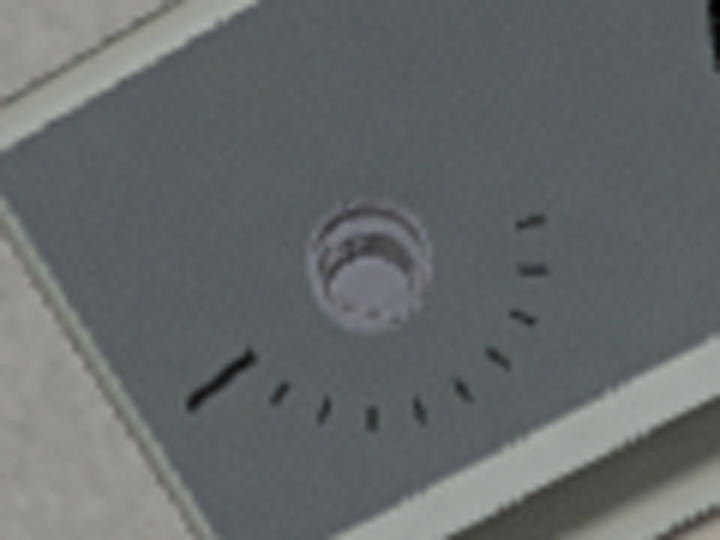

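View pics/w3.png

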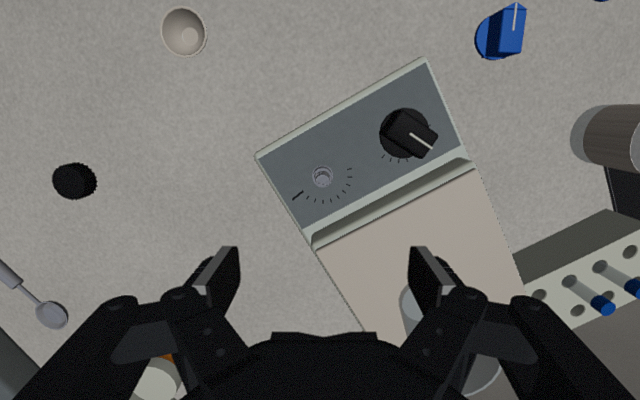

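```bash
python3 -m crank '{"slide":[[0.03,0.034,0],[0.061,0.068,0],[0.091,0.102,0],[0.122,0.137,0],[0.152,0.171,0],[0.183,0.205,0],[0.213,0.239,0.01],[0.213,0.239,0.014]],"roll":[-0.1,-0.2,-0.3,-0.4,-0.49,-0.494,-0.494,-0.494],"grip":[0.085,0.085,0.085,0.085,0.085,0.085,0.085,0.085]}'
python3 - <<'E'
from shaft import *
w=get_image('wrist');w=get_image('wrist');w=get_image('wrist'); save(w,'w4.png'); o=observe();print(o['time_s'],o['position'],o['q'],np.degrees(np.arctan2(o['tool_rot'][1][0],o['tool_rot'][0][0])))
u=proj(w,[[0.487,0.3065,0.017]])[0].astype(int);print(u)
x0,y0=max(0,u[0]-60),max(0,u[1]-45);print(x0,y0)
save(w,'w4c.png',[x0,y0,x0+120,y0+90],6)
print([(round(d['confidence'],2),np.round(d['box'],1).tolist()) for d in silhouettes('knob_center',w)])
E
```

```text
time_s: 5.0
position: [0.5202, 0.3115, 0.1988]
tool_rot: [[-1.0, 0.01, 0.002], [0.01, 1.0, 0.002], [-0.002, 0.002, -1.0]]
ft_force: [1.1, -0.1, 0.4]
grip_width: 0.0853
5.15 [0.52215277 0.30672637 0.19867556] [ 1.92511766e+01  2.87119832e+01  6.82883643e+01 -1.88552209e-02
  8.29045109e+01 -6.99169141e+01] 179.17039154856826
[321 147]
261 102
[(0.95, [268.6, 201.6, 40.1, 48.4]), (0.87, [328.5, 153.1, 41.4, 46.7]), (0.74, [383.9, 198.6, 44.9, 45.7]), (0.64, [312.0, 75.6, 50.8, 45.8])]
```

View pics/w4.png

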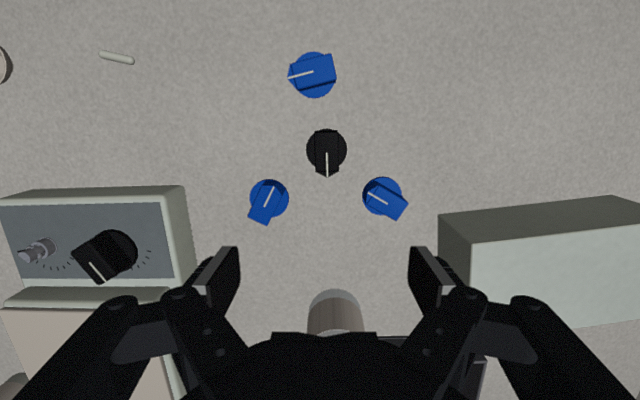

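View pics/w4c.png

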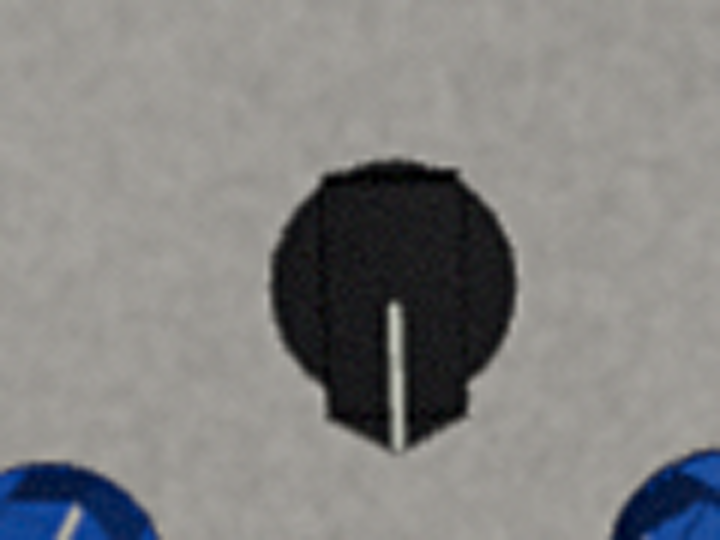

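```bash
python3 - <<'E'
from shaft import *
from scipy.optimize import least_squares
w=get_image('wrist')
c=lambda a:np.array(a,float)/6-0.5+0.5/6+[261,102]
L=pix2plane(w,c([[396,303],[399,447]]),0.034);d=L[1]-L[0];print('line',L.round(4),np.degrees(np.arctan2(d[1],d[0])))
f=w['frame'][102:192,261:381].max(2)
n_,lab,st,ce=cv2.connectedComponentsWithStats((f<75).astype(np.uint8)); i=1+np.argmax(st[1:,4])
cn,_=cv2.findContours((lab==i).astype(np.uint8),cv2.RETR_EXTERNAL,cv2.CHAIN_APPROX_NONE); k=max(cn,key=cv2.contourArea)[:,0]
k6=k*6.
sel=k6[(k6[:,1]<370)&~((k6[:,0]>310)&(k6[:,0]<470))]/6+[261,102]
P=pix2plane(w,sel,0.006)[:,:2]
s=least_squares(lambda q:np.hypot(P[:,0]-q[0],P[:,1]-q[1])-q[2],[.487,.306,.024],loss='soft_l1',f_scale=.001);print(s.x,len(P))
tip=pix2plane(w,c([[399,455]]),0.017);print('tip',tip)
o=observe();print(o['position'],o['tool_rot'])
E
```

```text
line [[0.491  0.3106 0.034 ]
 [0.517  0.3108 0.034 ]] 0.4833088086820862
[0.49069879 0.3116221  0.0229453 ] 59
tip [[0.52215728 0.31098782 0.017     ]]
[0.52257578 0.30599269 0.19856417] [[-9.99879114e-01  1.54562139e-02  1.69171026e-03]
 [ 1.54568835e-02  9.99880462e-01  3.83464442e-04]
 [-1.68558113e-03  4.09566655e-04 -9.99998496e-01]]
```

```bash
python3 -m crank '{"slide":[[0.02,0.003,0.0],[0.0315,0.0045,0.03],[0.0315,0.0045,0.075],[0.0315,0.0045,0.12],[0.0315,0.0045,0.16],[0.0315,0.0045,0.18],[0.0315,0.0045,0.188],[0.0315,0.0045,0.188]],"roll":[-0.024,-0.024,-0.024,-0.024,-0.024,-0.024,-0.024,-0.024],"grip":[0.085,0.085,0.085,0.085,0.06,0.05,0.045,0.045]}'
python3 - <<'E'
from shaft import *
w=get_image('wrist');w=get_image('wrist');save(w,'w5.png'); o=observe();print(o['time_s'],o['position'],np.degrees(np.arctan2(o['tool_rot'][1][0],o['tool_rot'][0][0])),o['ft_force'],o['grip_width'])
E
```

```text
time_s: 6.05
position: [0.4909, 0.3113, 0.0094]
tool_rot: [[-1.0, -0.01, -0.0], [-0.01, 1.0, -0.0], [0.0, -0.0, -1.0]]
ft_force: [0.1, -0.9, -0.4]
grip_width: 0.0448
6.15 [0.49142544 0.31191144 0.01082309] -179.41348144940673 [-0.07973267  0.13123929  0.26845314] 0.04493208650753827
```

View pics/w5.png

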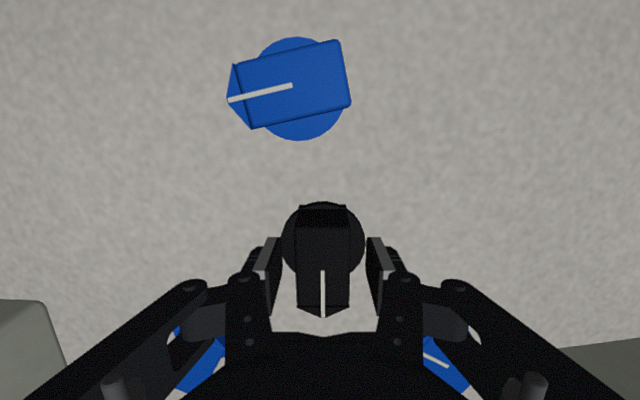

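```bash
python3 -m crank '{"slide":[[0,0,0],[0,0,0],[0,0,0],[0,0,0],[0,0,0],[0,0,0],[0,0,0],[0,0,0]],"roll":[0,0,0,0,0,0,0,0],"grip":[0.03,0.02,0.015,0.015,0.015,0.015,0.015,0.015]}' 80
python3 - <<'E'
from shaft import *
w=get_image('wrist');save(w,'w6.png',[240,160,400,330],3.5); P=[]
for _ in range(4):
    w=get_image('wrist');o=observe();P.append(o['position'])
print(o['time_s'],np.mean(P,0),np.std(P,0),np.degrees(np.arctan2(o['tool_rot'][1][0],o['tool_rot'][0][0])),o['ft_force'],o['grip_width'])
E
```

```text
time_s: 6.95
position: [0.4912, 0.3123, 0.011]
tool_rot: [[-1.0, -0.011, 0.003], [-0.011, 1.0, 0.001], [-0.003, 0.001, -1.0]]
ft_force: [-0.4, -1.3, 6.8]
grip_width: 0.0247
7.2 [0.4911803  0.31225141 0.01103993] [1.68055671e-05 6.50038043e-06 1.22684323e-05] -179.35641748352987 [-0.51354851 -2.06032367  7.4278267 ] 0.024588643718230194
```

View pics/w6.png

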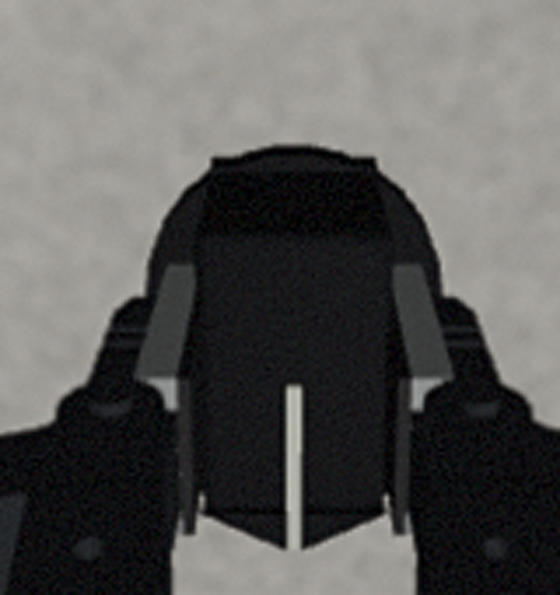

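```bash
python3 -m crank '{"slide":[[0,0,-0.01],[0,0,-0.03],[0,0,-0.07],[0,0,-0.11],[0,0,-0.14],[0,0,-0.15],[0,0,-0.15],[0,0,-0.15]],"roll":[0,0,0,0,0,0,0,0],"grip":[0.015,0.015,0.015,0.015,0.015,0.015,0.015,0.015]}'
python3 - <<'E'
from shaft import *
w=get_image('wrist');w=get_image('wrist');w=get_image('wrist');save(w,'w7.png',[240,160,400,330],3.5); o=observe()
R=np.array(o['tool_rot']); print(o['time_s'],o['position'],R.round(4).tolist(),o['ft_force'],o['wrist_torque'],o['grip_width'])
f=w['frame']; m=(f[250:335,300:345].min(2)>125); 
ys,xs=np.nonzero(m); print(len(xs))
E
```

```text
time_s: 8.0
position: [0.4897, 0.3118, 0.158]
tool_rot: [[-1.0, -0.011, -0.002], [-0.011, 1.0, -0.001], [0.002, -0.001, -1.0]]
ft_force: [0.0, -0.2, -1.0]
grip_width: 0.0249
8.15 [0.48981059 0.31179921 0.15773256] [[-0.9999, -0.0112, -0.0028], [-0.0112, 0.9999, -0.001], [0.0028, -0.001, -1.0]] [ 0.03039199 -0.18376842 -1.72640197] [-0.0336264  -0.01833986  0.0326306 ] 0.02439338160896118
1017
```

View pics/w7.png

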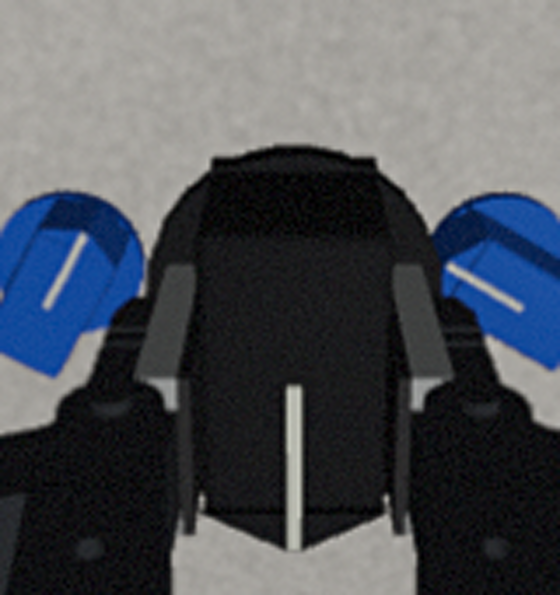

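```bash
python3 - <<'E'
from shaft import *
w=get_image('wrist'); o=observe(); R=np.array(o['tool_rot']); t=np.array(o['position'])
def intool(uv,zt):
    uv=np.array(uv,float).reshape(-1,1,2)
    n=cv2.undistortPoints(uv,K(w),np.array(w['D'],float)).reshape(-1,2)
    d=np.c_[n,np.ones(len(n))]@np.array(w['rotation']).T@R; c=R.T@(np.array(w['xyz'])-t)
    return c+d*((zt-c[2])/d[:,2])[:,None]
c=lambda a:np.array(a,float)/3.5-0.5+0.5/3.5+[240,160]
print('line',intool(c([[294,384],[293,549]]),-0.023)*1e3)
print('skirt rear',intool(c([[294,146]]),0.005)*1e3)
print('skirt sides',intool(c([[148,270],[442,270]]),0.005)*1e3)
print('bar sides top front',intool(c([[200,510],[386,510]]),-0.023)*1e3)
print('bar rear',intool(c([[210,172],[378,172]]),-0.023)*1e3)
E
```

```text
line [[  1.70804718   0.5970146  -23.        ]
 [-24.46512606   0.45579942 -23.        ]]
skirt rear [[26.07539656  0.60480781  5.        ]]
skirt sides [[  5.64077946 -22.4152493    5.        ]
 [  5.63517254  23.93845745   5.        ]]
bar sides top front [[-18.00606038 -12.39785698 -23.        ]
 [-18.00724019  13.31343283 -23.        ]]
bar rear [[ 31.23539478  -9.78809087 -23.        ]
 [ 31.2329757   10.98465886 -23.        ]]
```

```bash
python3 -m crank '{"slide":[[-0.011,-0.035,0],[-0.022,-0.078,0],[-0.035,-0.122,0],[-0.048,-0.167,0],[-0.062,-0.212,0],[-0.075,-0.257,0],[-0.088,-0.3,0],[-0.092,-0.316,0]],"roll":[0.1,0.22,0.34,0.46,0.58,0.7,0.758,0.758],"grip":[0.015,0.015,0.015,0.015,0.015,0.015,0.015,0.015]}'
cat > st.py <<'E'
from h import *
P=[];F=[];Y=[];T=[]
for _ in range(3):
    w=get_image('wrist');o=observe();P.append(o['position']);F.append(o['ft_force']);T.append(o['wrist_torque']);R=np.array(o['tool_rot']);Y.append(np.degrees(np.arctan2(R[1,0],R[0,0])))
p=np.array(P[-1]); print(o['time_s'],'pos',p.round(5),'yaw',np.round(Y,2),'zax',R[:,2].round(4),'F',np.mean(F,0).round(2),'T',np.mean(T,0).round(3),'g',round(o['grip_width'],4),'q6',round(o['q'][5],1))
k=p+R@np.array([0.00185,0.0003,0.011]); print('knob foot',k.round(4),'need world',(np.array([.584,-.0018])-k[:2]).round(4),'tool',(R.T@np.r_[np.array([.584,-.0018])-k[:2],0]).round(4))
E
python3 st.py
```

```text
time_s: 9.0
position: [0.5866, -0.0067, 0.1584]
tool_rot: [[-0.731, 0.683, -0.001], [0.683, 0.731, -0.0], [0.0, -0.001, -1.0]]
ft_force: [-1.0, 0.3, -0.9]
grip_width: 0.0247
9.15 pos [ 0.58566 -0.00317  0.15859] yaw [137.   137.08 137.17] zax [-1.4e-03  6.0e-04 -1.0e+00] F [-0.15 -0.12 -0.07] T [ 0.014 -0.006 -0.005] g 0.0246 q6 -59.1
knob foot [ 0.5845 -0.0017  0.1476] need world [-0.0005 -0.0001] tool [ 0.0003 -0.0004  0.    ]
```

```bash
python3 -m crank '{"slide":[[0.0003,-0.0004,0.01],[0.0003,-0.0004,0.025],[0.0003,-0.0004,0.04],[0.0003,-0.0004,0.048],[0.0003,-0.0004,0.052],[0.0003,-0.0004,0.052],[0.0003,-0.0004,0.052],[0.0003,-0.0004,0.052]],"roll":[0,0,0,0,0,0,0,0],"grip":[0.015,0.015,0.015,0.015,0.015,0.015,0.015,0.015]}'
python3 st.py
python3 - <<'E'
from h import *
w=get_image('wrist');save(w,'w8.png');
s=get_image('scene');u=proj(s,[[.584,-.002,.1]])[0].astype(int);save(s,'s8.png',[u[0]-50,u[1]-40,u[0]+50,u[1]+40],7)
E
```

```text
time_s: 9.95
position: [0.5856, -0.003, 0.1079]
tool_rot: [[-0.734, 0.679, 0.001], [0.679, 0.734, -0.0], [-0.001, 0.001, -1.0]]
ft_force: [0.6, 0.4, -0.6]
grip_width: 0.0242
10.1 pos [ 0.58552 -0.00308  0.10767] yaw [137.21 137.21 137.21] zax [ 7.e-04 -1.e-04 -1.e+00] F [ 0.01 -0.4  -0.74] T [0.007 0.008 0.026] g 0.0246 q6 -59.1
knob foot [ 0.5844 -0.0016  0.0967] need world [-0.0004 -0.0002] tool [ 0.0001 -0.0004 -0.    ]
```

View pics/w8.png

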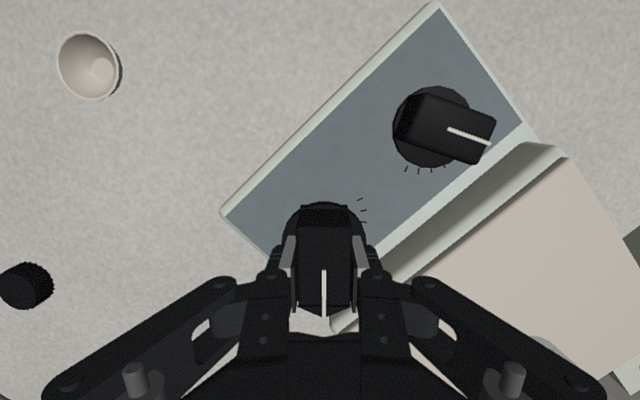

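View pics/s8.png

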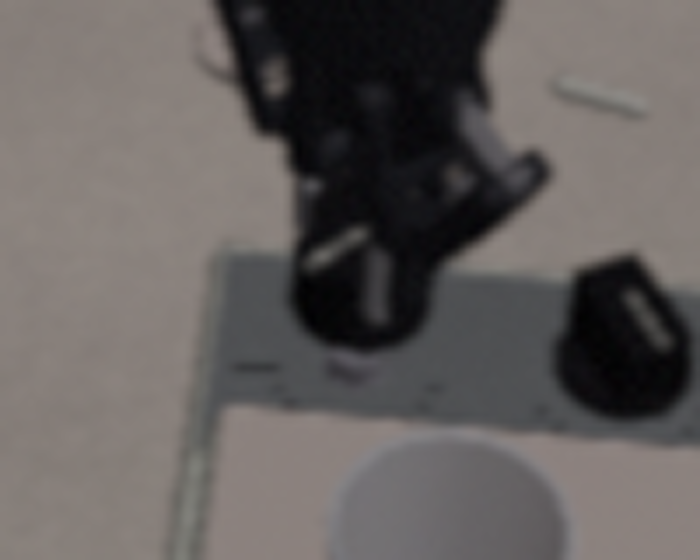

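```bash
python3 -m crank '{"slide":[[0,-0.0003,0.002],[0,-0.0003,0.004],[0,-0.0003,0.005],[0,-0.0003,0.006],[0,-0.0003,0.007],[0,-0.0003,0.008],[0,-0.0003,0.009],[0,-0.0003,0.009]],"roll":[0,0,0,0,0,0,0,0],"grip":[0.015,0.015,0.015,0.015,0.015,0.015,0.015,0.015]}'
python3 st.py
```

```text
time_s: 11.0
position: [0.5851, -0.0032, 0.0982]
tool_rot: [[-0.734, 0.679, -0.0], [0.679, 0.734, 0.0], [0.0, -0.0, -1.0]]
ft_force: [-0.2, 0.2, -0.6]
grip_width: 0.024
11.15 pos [ 0.58515 -0.00319  0.09831] yaw [137.21 137.21 137.21] zax [-1.e-04  1.e-04 -1.e+00] F [-0.41 -0.16 -0.88] T [ 0.039  0.091 -0.027] g 0.0245 q6 -59.1
knob foot [ 0.584  -0.0017  0.0873] need world [ 0.     -0.0001] tool [-0.0001 -0.0001 -0.    ]
```

```bash
python3 -m crank '{"slide":[[0,0,0.001],[0,0,0.002],[0,0,0.003],[0,0,0.004],[0,0,0.005],[0,0,0.005],[0,0,0.005],[0,0,0.005]],"roll":[0,0,0,0,0,0,0,0],"grip":[0.015,0.015,0.015,0.015,0.015,0.015,0.015,0.015]}'
python3 st.py
```

```text
time_s: 11.95
position: [0.5851, -0.0032, 0.0933]
tool_rot: [[-0.734, 0.679, -0.0], [0.679, 0.734, 0.0], [0.0, -0.0, -1.0]]
ft_force: [-0.1, 1.3, -0.3]
grip_width: 0.0242
12.1 pos [ 0.58511 -0.00322  0.0933 ] yaw [137.21 137.21 137.21] zax [-2.e-04  1.e-04 -1.e+00] F [-0.75  1.21 -1.47] T [0.137 0.148 0.014] g 0.0247 q6 -59.1
knob foot [ 0.584  -0.0017  0.0823] need world [ 0.     -0.0001] tool [-0.0001 -0.     -0.    ]
```

```bash
python3 -m crank '{"slide":[[0,0,0.001],[0,0,0.002],[0,0,0.003],[0,0,0.004],[0,0,0.005],[0,0,0.005],[0,0,0.005],[0,0,0.005]],"roll":[0,0,0,0,0,0,0,0],"grip":[0.015,0.015,0.015,0.015,0.015,0.015,0.015,0.015]}'
python3 st.py
```

```text
time_s: 12.9
position: [0.5852, -0.0032, 0.0885]
tool_rot: [[-0.734, 0.679, 0.0], [0.679, 0.734, -0.0], [-0.0, 0.0, -1.0]]
ft_force: [-3.5, 1.5, 4.3]
grip_width: 0.0244
13.05 pos [ 0.58518 -0.00324  0.08845] yaw [137.21 137.21 137.21] zax [ 1.e-04 -0.e+00 -1.e+00] F [-2.9   0.95  5.25] T [0.209 0.615 0.025] g 0.0245 q6 -59.1
knob foot [ 0.584  -0.0018  0.0774] need world [-0. -0.] tool [-0. -0. -0.]
```

```bash
python3 -m crank '{"slide":[[0.0003,-0.0001,0],[0.0003,-0.0001,0.0005],[0.0003,-0.0001,0.001],[0.0003,-0.0001,0.0015],[0.0003,-0.0001,0.002],[0.0003,-0.0001,0.0025],[0.0003,-0.0001,0.0025],[0.0003,-0.0001,0.0025]],"roll":[0,0,0,0,0,0,0,0],"grip":[0.015,0.015,0.015,0.015,0.015,0.015,0.015,0.015]}'
python3 st.py
```

```text
time_s: 13.85
position: [0.5847, -0.0031, 0.0852]
tool_rot: [[-0.734, 0.679, -0.001], [0.679, 0.734, 0.0], [0.001, -0.0, -1.0]]
ft_force: [0.0, -0.3, -3.9]
grip_width: 0.0245
14.0 pos [ 0.5847  -0.00315  0.08533] yaw [137.21 137.21 137.21] zax [-9.e-04  1.e-04 -1.e+00] F [-0.47  0.11 -3.41] T [0.057 0.048 0.007] g 0.0247 q6 -59.1
knob foot [ 0.5835 -0.0017  0.0743] need world [ 0.0005 -0.0001] tool [-0.0004  0.0002 -0.    ]
```

```bash
python3 -m crank '{"slide":[[0,0,0.0005],[0,0,0.001],[0,0,0.0015],[0,0,0.002],[0,0,0.0025],[0,0,0.003],[0,0,0.003],[0,0,0.003]],"roll":[0,0,0,0,0,0,0,0],"grip":[0.015,0.015,0.015,0.015,0.015,0.015,0.015,0.015]}'
python3 st.py
```

```text
time_s: 14.8
position: [0.5848, -0.0031, 0.0829]
tool_rot: [[-0.734, 0.679, 0.0], [0.679, 0.734, 0.0], [0.0, 0.0, -1.0]]
ft_force: [-2.4, 1.4, 1.2]
grip_width: 0.0245
14.95 pos [ 0.58484 -0.00308  0.08289] yaw [137.21 137.21 137.21] zax [-1.e-04  1.e-04 -1.e+00] F [-2.89  1.14  0.45] T [0.216 0.448 0.001] g 0.0245 q6 -59.1
knob foot [ 0.5837 -0.0016  0.0719] need world [ 0.0003 -0.0002] tool [-0.0004  0.0001 -0.    ]
```

```bash
python3 -m crank '{"slide":[[0.0003,-0.0001,0.0005],[0.0003,-0.0001,0.001],[0.0003,-0.0001,0.0015],[0.0003,-0.0001,0.002],[0.0003,-0.0001,0.0025],[0.0003,-0.0001,0.0025],[0.0003,-0.0001,0.0025],[0.0003,-0.0001,0.0025]],"roll":[0,0,0,0,0,0,0,0],"grip":[0.015,0.015,0.015,0.015,0.015,0.015,0.015,0.015]}'
python3 st.py
python3 - <<'E'
from h import *
s=get_image('scene');u=proj(s,[[.584,-.002,.1]])[0].astype(int);save(s,'s9.png',[u[0]-50,u[1]-40,u[0]+50,u[1]+40],7)
E
```

```text
time_s: 15.75
position: [0.5849, -0.0031, 0.0808]
tool_rot: [[-0.734, 0.679, 0.001], [0.679, 0.734, -0.0], [-0.001, 0.0, -1.0]]
ft_force: [-2.6, 0.4, 6.9]
grip_width: 0.0246
15.9 pos [ 0.58483 -0.00304  0.08079] yaw [137.21 137.21 137.21] zax [ 9.e-04 -2.e-04 -1.e+00] F [-2.83  0.51  6.16] T [0.137 0.467 0.009] g 0.0248 q6 -59.1
knob foot [ 0.5837 -0.0016  0.0698] need world [ 0.0003 -0.0002] tool [-0.0004  0.      0.    ]
```

View pics/s9.png

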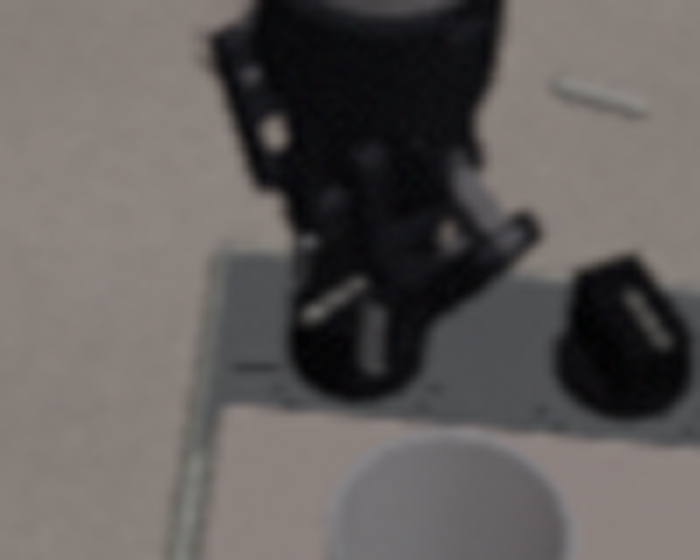

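```bash
python3 -m crank '{"slide":[[0,0,-0.001],[0,0,-0.002],[0.0002,-0.0002,-0.002],[0.0002,-0.0002,-0.002],[0.0002,-0.0002,-0.002],[0.0002,-0.0002,-0.002],[0.0002,-0.0002,-0.002],[0.0002,-0.0002,-0.002]],"roll":[0,0,0,0,0,0,0,0],"grip":[0.015,0.015,0.015,0.015,0.015,0.015,0.015,0.015]}'
python3 st.py
python3 -m crank '{"slide":[[0.0001,-0.0001,0],[0.0002,-0.0003,0],[0.0003,-0.0005,0],[0.0004,-0.0007,0],[0.0005,-0.0008,0],[0.0005,-0.001,0],[0.0005,-0.001,0],[0.0005,-0.001,0]],"roll":[0.1,0.2,0.31,0.42,0.53,0.623,0.623,0.623],"grip":[0.015,0.015,0.015,0.015,0.015,0.015,0.015,0.015]}'
python3 st.py
python3 - <<'E'
from h import *
w=get_image('wrist');save(w,'w10.png')
s=get_image('scene');u=proj(s,[[.584,-.002,.1]])[0].astype(int);save(s,'s10.png',[u[0]-50,u[1]-40,u[0]+50,u[1]+40],7)
E
```

```text
time_s: 16.75
position: [0.5845, -0.0031, 0.0824]
tool_rot: [[-0.734, 0.679, 0.0], [0.679, 0.734, -0.0], [-0.0, 0.0, -1.0]]
ft_force: [1.4, -0.3, 1.9]
grip_width: 0.0248
16.9 pos [ 0.58444 -0.00308  0.08237] yaw [137.21 137.21 137.21] zax [ 3.e-04 -2.e-04 -1.e+00] F [1.29 0.06 1.97] T [-0.033 -0.232  0.003] g 0.0247 q6 -59.1
knob foot [ 0.5833 -0.0016  0.0714] need world [ 0.0007 -0.0002] tool [-0.0006  0.0003  0.    ]
time_s: 17.7
position: [0.5837, -0.0038, 0.0825]
tool_rot: [[-0.202, 0.979, 0.001], [0.979, 0.202, -0.001], [-0.001, 0.001, -1.0]]
ft_force: [3.4, -2.8, 2.4]
grip_width: 0.0251
17.85 pos [ 0.58373 -0.00376  0.08249] yaw [101.64 101.62 101.59] zax [ 1.2e-03 -7.0e-04 -1.0e+00] F [ 3.79 -3.55  1.36] T [-0.606 -0.695  0.082] g 0.0245 q6 -23.6
knob foot [ 0.5837 -0.0019  0.0715] need world [0.0003 0.0001] tool [0.     0.0003 0.    ]
```

View pics/w10.png

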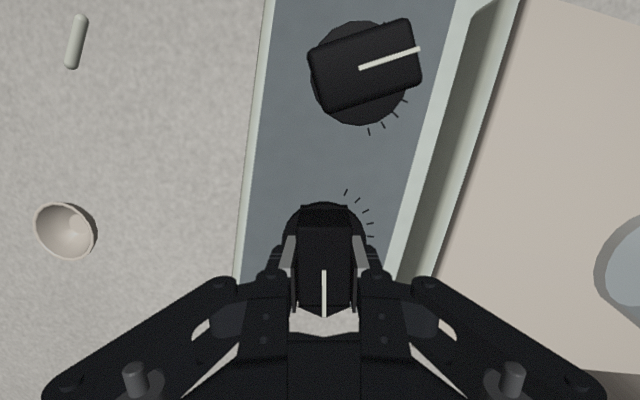

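View pics/s10.png

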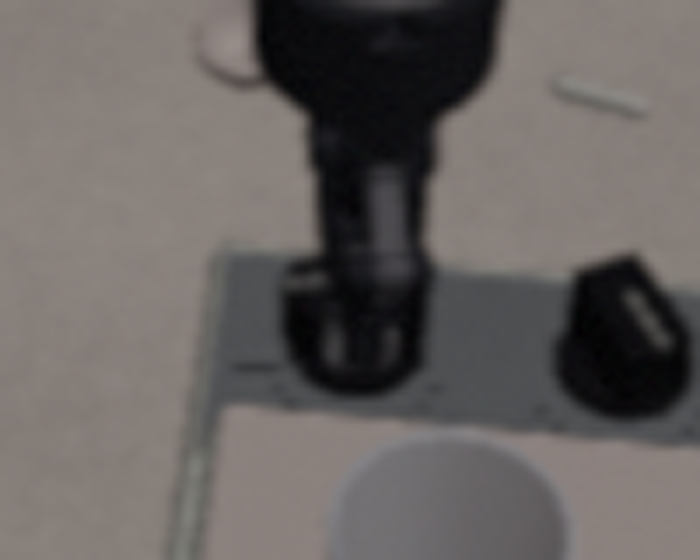

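```bash
python3 -m crank '{"slide":[[-0.0003,0.0003,0],[-0.0003,0.0003,0],[-0.0003,0.0003,0],[-0.0003,0.0003,0],[-0.0003,0.0003,0],[-0.0003,0.0003,0],[-0.0003,0.0003,0],[-0.0003,0.0003,0]],"roll":[0,0,0,0,0,0,0,0],"grip":[0.015,0.015,0.028,0.032,0.036,0.04,0.042,0.042]}'
python3 st.py
python3 -m crank '{"slide":[[0,0,-0.005],[0,0,-0.015],[0,0,-0.035],[0,0,-0.06],[0,0,-0.09],[0,0,-0.12],[0,0,-0.14],[0,0,-0.14]],"roll":[0,0,0,0,0,0,0,0],"grip":[0.042,0.042,0.042,0.042,0.042,0.042,0.042,0.042]}'
python3 st.py
python3 - <<'E'
from h import *
w=get_image('wrist');save(w,'w11.png')
s=get_image('scene');u=proj(s,[[.584,-.002,.1]])[0].astype(int);save(s,'s11.png',[u[0]-50,u[1]-40,u[0]+50,u[1]+40],7)
E
```

```text
time_s: 18.75
position: [0.5835, -0.0036, 0.0823]
tool_rot: [[-0.2, 0.98, -0.0], [0.98, 0.2, 0.0], [0.0, -0.0, -1.0]]
ft_force: [-0.0, 0.3, 0.5]
grip_width: 0.0419
18.9 pos [ 0.58359 -0.0036   0.0823 ] yaw [101.52 101.52 101.52] zax [-1.e-04  1.e-04 -1.e+00] F [ 0.22 -0.22  0.43] T [ 0.019 -0.018  0.005] g 0.0422 q6 -23.5
knob foot [ 0.5835 -0.0017  0.0713] need world [ 0.0005 -0.0001] tool [-0.0002  0.0005 -0.    ]
time_s: 19.7
position: [0.5846, -0.0038, 0.2261]
tool_rot: [[-0.2, 0.98, 0.007], [0.98, 0.2, -0.001], [-0.003, 0.006, -1.0]]
ft_force: [0.4, -0.4, 0.2]
grip_width: 0.042
19.85 pos [ 0.58317 -0.00353  0.22163] yaw [101.52 101.52 101.52] zax [-1.3e-03  3.0e-04 -1.0e+00] F [-0.15 -0.05 -0.36] T [ 0.001 -0.025 -0.005] g 0.042 q6 -23.5
knob foot [ 0.5831 -0.0017  0.2106] need world [ 0.0009 -0.0001] tool [-0.0003  0.0009 -0.    ]
```

View pics/w11.png

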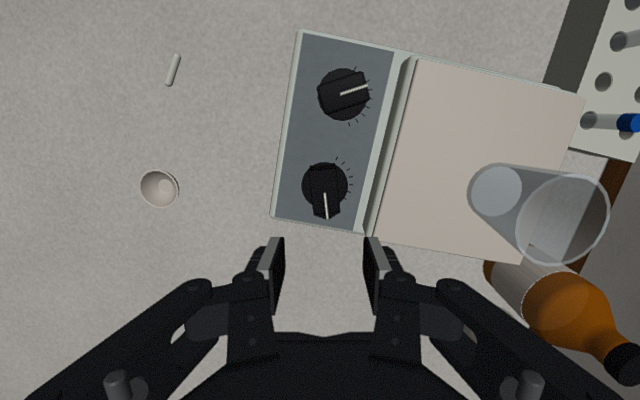

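View pics/s11.png

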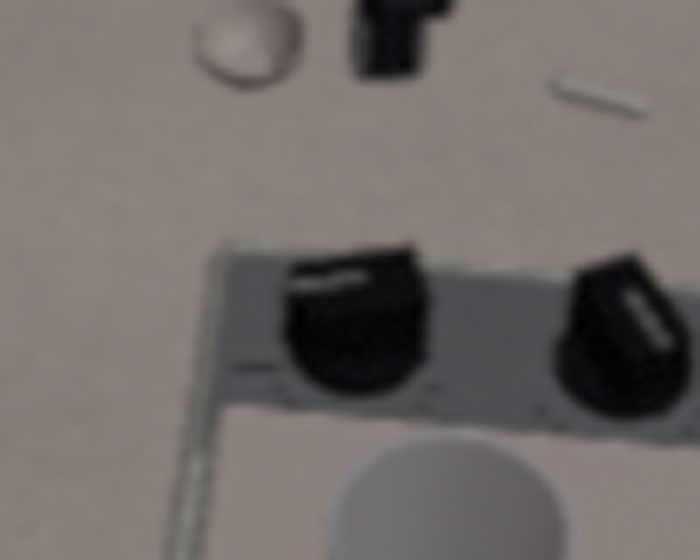

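```bash
python3 - <<'E'
from h import *
w=get_image('wrist');save(w,'w12.png',[265,135,385,235],6)
p=w['frame'][160:225,300:350].min(2)
m=np.zeros((400,640),bool);m[188:222,316:334]=w['frame'][188:222,316:334].min(2)>120
n_,lab,st,ce=cv2.connectedComponentsWithStats(m.astype(np.uint8))
for i in range(1,n_): 
    if st[i,4]>8: print(st[i],ce[i]); 
i=1+np.argmax(st[1:,4]);ys,xs=np.nonzero(lab==i);P=pix2plane(w,np.c_[xs,ys],.106)[:,:2]
print(P.min(0),P.max(0)); u,s,v=np.linalg.svd(P-P.mean(0)); d=v[0]*np.sign(-v[0][1]);print('dir',np.degrees(np.arctan2(d[1],d[0])))
ax=np.array([.584,-.0018]);t=(P-P.mean(0))@d;print('ends',P.mean(0)+d*t.min(),P.mean(0)+d*t.max(),'mark expected',ax+.026*np.array([np.cos(np.radians(-78.6)),np.sin(np.radians(-78.6))]))
E
```

```text
[324 193   4  27  44] [325.65909091 205.40909091]
[ 0.58404283 -0.02596593] [ 0.59194196 -0.00148608]
dir -72.16451768739218
ends [ 0.58425366 -0.00141825] [ 0.59213214 -0.02590474] mark expected [ 0.58913909 -0.02728705]
```

View pics/w12.png

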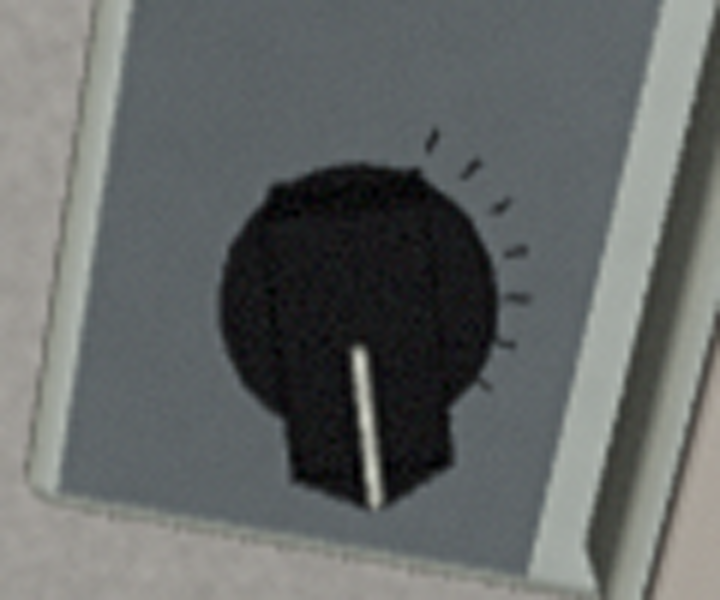

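The knob is home, but it sprang back about 6° on release, so the tip is now about 3 mm off the mark. I'll re-grip and turn it slightly past the mark.

```bash
python3 -m crank '{"slide":[[-0.0003,0.0014,0.02],[-0.0003,0.0014,0.05],[-0.0003,0.0014,0.08],[-0.0003,0.0014,0.11],[-0.0003,0.0014,0.13],[-0.0003,0.0014,0.138],[-0.0003,0.0014,0.138],[-0.0003,0.0014,0.138]],"roll":[-0.05,-0.11,-0.11,-0.11,-0.11,-0.11,-0.11,-0.11],"grip":[0.042,0.042,0.042,0.042,0.042,0.042,0.042,0.042]}'
python3 st.py
python3 -m crank '{"slide":[[0,0,0],[0,0,0],[0,0,0],[0,0,0],[0,0,0],[0,0,0],[0,0,0],[0,0,0]],"roll":[0,0,0,0,0,0,0,0],"grip":[0.035,0.03,0.025,0.02,0.015,0.015,0.015,0.015]}' 60
python3 st.py
```

```text
time_s: 20.8
position: [0.5855, -0.0037, 0.0851]
tool_rot: [[-0.306, 0.952, 0.001], [0.952, 0.306, -0.0], [-0.001, 0.001, -1.0]]
ft_force: [-0.1, 0.1, 0.1]
grip_width: 0.0422
20.95 pos [ 0.58555 -0.00371  0.08541] yaw [107.82 107.82 107.82] zax [ 2.e-03 -4.e-04 -1.e+00] F [-0.23 -0.01  0.21] T [-0.029 -0.007 -0.006] g 0.0419 q6 -29.8
knob foot [ 0.5853 -0.0019  0.0744] need world [-0.0013  0.0001] tool [ 0.0005 -0.0012 -0.    ]
time_s: 21.75
position: [0.5849, -0.0037, 0.0843]
tool_rot: [[-0.306, 0.952, -0.0], [0.952, 0.306, -0.0], [-0.0, -0.0, -1.0]]
ft_force: [-3.5, -2.2, 2.5]
grip_width: 0.0246
21.9 pos [ 0.58489 -0.0037   0.08429] yaw [107.82 107.82 107.82] zax [-5.e-04 -1.e-04 -1.e+00] F [-4.08 -2.38  2.94] T [-0.367  0.678  0.018] g 0.025 q6 -29.8
knob foot [ 0.5846 -0.0018  0.0733] need world [-0.0006  0.    ] tool [ 0.0002 -0.0006  0.    ]
```

```bash
python3 -m crank '{"slide":[[0,-0.0004,0],[0,-0.0005,0],[0,-0.0006,0],[0,-0.0007,0],[0,-0.0008,0],[0,-0.0008,0],[0,-0.0008,0],[0,-0.0008,0]],"roll":[0.04,0.09,0.14,0.18,0.2,0.2,0.2,0.2],"grip":[0.015,0.015,0.015,0.015,0.015,0.015,0.015,0.015]}'
python3 st.py
```

```text
time_s: 22.7
position: [0.5845, -0.0041, 0.0844]
tool_rot: [[-0.111, 0.994, 0.001], [0.994, 0.111, -0.0], [-0.0, 0.001, -1.0]]
ft_force: [-0.9, -4.3, 2.8]
grip_width: 0.0247
22.85 pos [ 0.58454 -0.0041   0.08441] yaw [96.38 96.38 96.37] zax [ 6.e-04 -4.e-04 -1.e+00] F [-1.5  -4.99  2.38] T [-0.836  0.211  0.06 ] g 0.0251 q6 -18.4
knob foot [ 0.5846 -0.0022  0.0734] need world [-0.0006  0.0004] tool [ 0.0005 -0.0006 -0.    ]
```

```bash
python3 -m crank '{"slide":[[-0.0004,-0.0002,0],[-0.0004,-0.0002,0],[-0.0004,-0.0002,0],[-0.0004,-0.0002,0],[-0.0004,-0.0002,0],[-0.0004,-0.0002,0],[-0.0004,-0.0002,0],[-0.0004,-0.0002,0]],"roll":[0,0,0,0,0,0,0,0],"grip":[0.015,0.015,0.026,0.028,0.032,0.037,0.042,0.042]}' 20
python3 st.py
python3 -m crank '{"slide":[[0,0,-0.005],[0,0,-0.015],[0,0,-0.035],[0,0,-0.06],[0,0,-0.09],[0,0,-0.12],[0,0,-0.135],[0,0,-0.135]],"roll":[0,0,0,0,0,0,0,0],"grip":[0.042,0.042,0.042,0.042,0.042,0.042,0.042,0.042]}'
python3 st.py
cat > chk.py <<'E'
from h import *
w=get_image('wrist');save(w,'w13.png',[265,135,385,235],6)
m=np.zeros((400,640),bool);m[185:222,312:336]=w['frame'][185:222,312:336].min(2)>120
n_,lab,st,ce=cv2.connectedComponentsWithStats(m.astype(np.uint8))
i=1+np.argmax(st[1:,4]);print(st[i]);ys,xs=np.nonzero(lab==i);P=pix2plane(w,np.c_[xs,ys],.106)[:,:2]
u,s,v=np.linalg.svd(P-P.mean(0)); d=v[0]*np.sign(-v[0][1]);print('dir',np.degrees(np.arctan2(d[1],d[0])))
t=(P-P.mean(0))@d;print('ends',P.mean(0)+d*t.min(),P.mean(0)+d*t.max())
E
python3 chk.py
```

```text
time_s: 23.65
position: [0.5841, -0.0042, 0.0842]
tool_rot: [[-0.111, 0.994, -0.0], [0.994, 0.111, 0.0], [0.0, -0.0, -1.0]]
ft_force: [0.9, 0.5, -0.7]
grip_width: 0.0417
23.8 pos [ 0.58414 -0.00427  0.08431] yaw [96.36 96.36 96.36] zax [-0.e+00  1.e-04 -1.e+00] F [0.16 0.27 0.53] T [ 0.017 -0.01  -0.02 ] g 0.0421 q6 -18.4
knob foot [ 0.5842 -0.0024  0.0733] need world [-0.0002  0.0006] tool [ 0.0006 -0.0002  0.    ]
time_s: 24.6
position: [0.5849, -0.0044, 0.2224]
tool_rot: [[-0.111, 0.994, 0.006], [0.994, 0.111, -0.001], [-0.002, 0.005, -1.0]]
ft_force: [-1.1, 0.2, 0.0]
grip_width: 0.0418
24.75 pos [ 0.58369 -0.00421  0.21849] yaw [96.36 96.36 96.36] zax [-1.5e-03  3.0e-04 -1.0e+00] F [ 0.08  0.28 -0.64] T [ 0.016  0.003 -0.025] g 0.0419 q6 -18.4
knob foot [ 0.5838 -0.0023  0.2075] need world [0.0002 0.0005] tool [ 0.0005  0.0003 -0.    ]
[324 193   4  27  45]
dir -78.08340924455425
ends [ 0.58459816 -0.0014722 ] [ 0.58985415 -0.02637796]
```

View pics/w13.png

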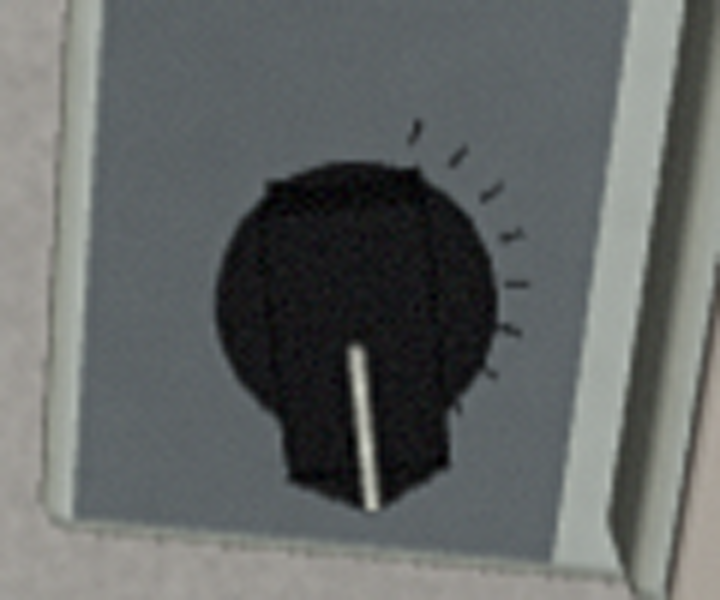

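```bash
python3 -m crank '{"slide":[[-0.03,-0.02,-0.01],[-0.06,-0.05,-0.02],[-0.09,-0.09,-0.02],[-0.11,-0.13,-0.02],[-0.13,-0.16,-0.02],[-0.14,-0.19,-0.02],[-0.14,-0.2,-0.02],[-0.14,-0.2,-0.02]],"roll":[0,0,0,0,0,0,0,0],"grip":[0.042,0.042,0.042,0.042,0.042,0.042,0.042,0.042]}'
python3 - <<'E'
from h import *
for n in ['top','scene']:
    s=get_image(n);u=proj(s,[[.584,-.002,.1]])[0].astype(int);print(n,u[0]-40,u[1]-30);save(s,n+'14.png',[u[0]-40,u[1]-30,u[0]+40,u[1]+30],9)
    m=[]
    ax=np.array([.584,-.0018]);
    for a in (-72,-78,-84): 
        e=np.radians(a);print(a,((proj(s,[[*(ax+.026*np.array([np.cos(e),np.sin(e)])),.106],[*ax,.106]])-[u[0]-40,u[1]-30])*9+4).round().tolist())
    save(s,n+'14f.png')
E
```

```text
time_s: 25.6
position: [0.4001, -0.1655, 0.239]
tool_rot: [[-0.109, 0.994, -0.001], [0.994, 0.109, 0.001], [0.001, -0.001, -1.0]]
ft_force: [-0.4, -0.5, -0.0]
grip_width: 0.0418
top 267 162
-72 [[459.0, 243.0], [364.0, 276.0]]
-78 [[462.0, 253.0], [364.0, 276.0]]
-84 [[463.0, 263.0], [364.0, 276.0]]
scene 289 179
-72 [[272.0, 281.0], [371.0, 267.0]]
-78 [[270.0, 273.0], [371.0, 267.0]]
-84 [[270.0, 265.0], [371.0, 267.0]]
```

View pics/top14.png

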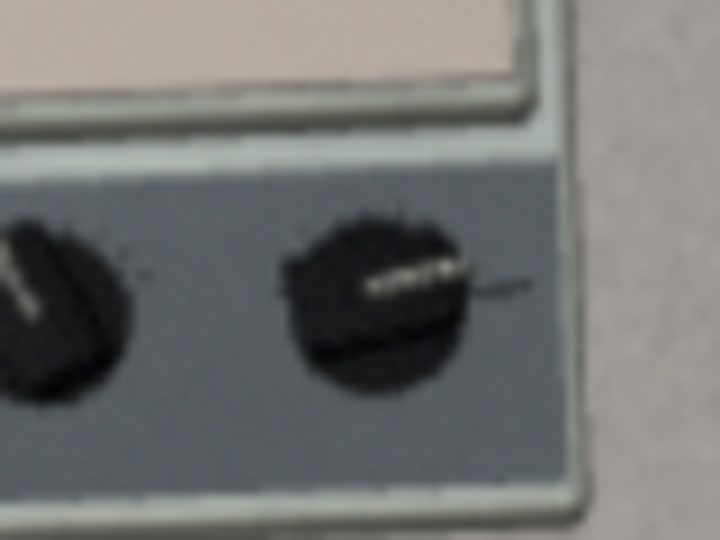

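View pics/scene14.png

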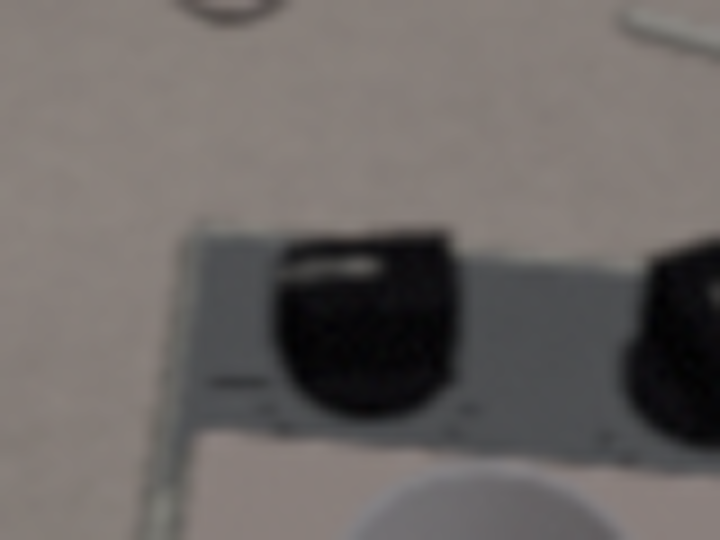

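View pics/scene14f.png

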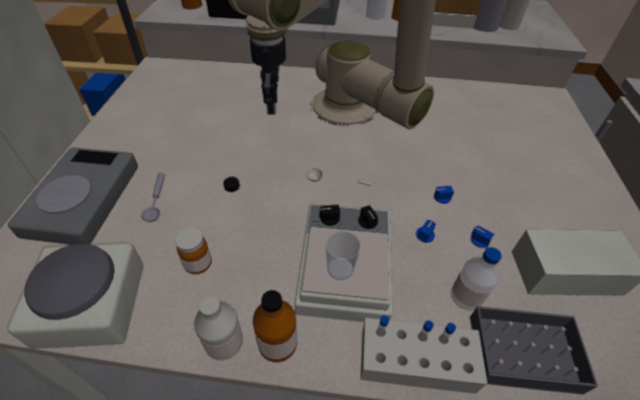

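```bash
python3 -c "
from rig import *
close_job();print(observe()['time_s'])"
```

```text
the job is handed in; nothing more can be done
the job is handed in; nothing more can be done
```

The knob is back on the right-hand shaft, snapped fully home, with its pointer at the long mark. I let go of it and handed the job in about 26 s into the 64 s; no verdict is reported.

- **Finding the fit:** The wrist camera showed the shaft's flat facing about -43° in world axes. I gripped the loose black knob, not the blue look-alikes, and it slid on without resistance.
- **Snapping home:** It passed the balls, with about 6 N the highest force read between moves. Pressing 2 mm further raised the force by about 5.7 N, which matches the seat's spring, so the knob rests on the seat. The carriage was not read directly, but the measured heights put its dip at about 2–3 mm.
- **Turning:** After the first turn the knob sprang back about 6° on release, leaving the tip roughly 3 mm from the mark. I gripped it again, turned it slightly past the mark and released it.
- **Last checks:** The wrist camera puts the pointer at -78.1°, against about -78.6° for the mark, so the tip is roughly 1 mm off. The top and scene views agree. The arm is clear, and in the scene view the other things look to be where they started.

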